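# Lubricate the test-bar vice and hold its sprung jaw open at the mark

### The arm

A 6-joint arm with a two-finger parallel gripper is mounted at the origin on a cart in front of the work surface, level with it; the furniture and walls round the work are solid. World frame = base frame: x ahead of the robot, y to its left, z up, the work surface at z = 0. Lengths are in m, angles in rad, forces in N, time in s.
With the tool pointing down it reaches from about 0.425 to 0.95 m from the base axis. Payload 3.5 kg.
Tool frame: the origin (TCP) lies midway between the tips of the shut fingers; the grasp point (between the pads) lies 19 mm behind it; z points along the fingers, y is the line along which they close (so a half turn about z gives the same grasp; the last joint's range is limited). The gripper opens to 85 mm and grips with 20 to 120 N. Pads are 22 mm wide; open, the fingers measure 114 mm over their backs; the gripper's body (76 mm by 85 mm) begins 54 mm behind the grasp point. The pads swing forward as they close: fully open they stand 13 mm farther back than shut.
Start: joints at [1.141, 0.286, 1.577, -0, 1.279, -0.15], TCP at [0.186, 0.649, 0.201] pointing down, gripper open.
Joint ranges: [-2.77, 2.77], [-0.9, 2.22], [0.21, 2.48], [-1.53, 4.67], [0.24, 2.81], [-2.84, 2.84]. Speed limits (rad/s): [2.79, 2.79, 3.14, 3.14, 3.14, 3.14].

### API

Orientations are given as a unit quaternion [x, y, z, w].
In Python, from plant import get_state, read_camera, ctrl gives the robot as it stands.
- The arm moves only by the shell command python3 -m crank 'ROWS' [FORCE]. ROWS is JSON, a list of rows, each a list of 3 entries, a list of its own where there are three numbers: the shift along the tool's x, y, z in mm, then the turn about the tool's z in degrees, then the closure in counts, from 0 (fully open) to 255 (shut). In form: [[[tx, ty, tz], yaw, claw], ...]. A call has 1 to 10 rows; each row is the pose to reach, as a shift and turn from the pose commanded when the call began, along the tool's axes at that moment; what a row does not reach only later rows make up. A row lasts 1/10 s, in which the tool goes at most 50 mm and 8.59 degrees, less where a joint would pass 70% of its speed; a pose out of reach is approached as far as the arm can. A call with a gripper value outside its range is refused whole. The fingers move at their own pace and stop on an object; FORCE is the grip in N (left out, the last holds). Time passes only in rows, so rows that repeat a pose let the fingers close. It gives the time, the measured TCP pose, the force, the opening and the grip force at its end, in the units of the state.
- get_state(): the state, without advancing time (a new reading comes with each control period).
- read_camera(name): name is "side" or "top"; returns a dict with "frame" (400x640x3 uint8, blue, green, red), "range_z" (400x640 float32, m along the optical axis (not along the pixel's ray), 0 where there is no reading), "vfov" (degrees; the focal length in pixels is half the picture's height over the tangent of half this angle, whatever the lens; pixels are square), "cx", "cy" (the principal point, pixels), "origin" and "orientation" of the camera in the world. Camera axes: x right, y down, z forward; pixel columns grow to the right and rows downward; lengths in m; the calibration is good to about 2 mm. A picture is of the moment at which its call begins.
- ctrl.sign_off(): hands the job in; it is judged then, once.
The state is a dict: "time": time; "qpos": joint angles; "dq": joint speeds; "joint_efforts": joint torques, N m; "eef_pos": TCP position; "tcp_rot": TCP orientation; "contact_force": force on the tool from outside, world axes, zero at the start; "wrist_torque": the same for the moment, N m; "opening": opening from 0.0 (shut) to 1.0 (fully open); "finger_force": force on a finger pad.
Only numpy, scipy, OpenCV 4.12 (cv2) and the standard library are available. Lean on these libraries where they do the work, as an engineer would, in place of code of your own. Each camera call takes 0.05 s, during which the arm holds its last target. There are 200 camera calls.

### The job

Get the test-bar vice ready for the next bar: while its jaw is still shut, give the guide rods a squirt by pressing the red cap of the fixed spray can down and letting it come up again. Then grip the black handle, draw the spring-loaded jaw out until its black pointer lines up with the red index mark, and finish while still holding it steady there: do not let go, the jaw would snap shut. Do not shift the red mark, and leave everything else on the worktop where it is.

Things in the scene. Friction and masses are not known exactly. Their poses are not given: they have to be found in the camera images.
- vice: the test-bar vice, fixed to the worktop: blue base plate on a plywood block, together 190 x 136 x 30 mm (x from -95 to 95, y from -76 to 60 mm), an aluminium fixed jaw across its far (+x) end and an end block across its near (-x) end, their tops 70 mm above the worktop at most, two steel guide rods between them. Origin on the worktop under the centre line of the rods, midway along the base; its -x is the direction in which the jaw is pulled open, z up
- jaw: the moving aluminium jaw (26 x 98 mm, top 67 mm above the worktop) with the black handle on top; it slides on the guide rods. Axes as the vice's; closed, its origin is at vice x = +55 mm, y = 0, z = 18 mm. It opens along the vice's -x by up to 75 mm. A spring always draws it shut: about 3.6 N at the start, 1.2 N more for each 10 mm, and it goes home as soon as it is let go
- jaw_handle (a point): centre of the black handle, an upright block 16 mm thick along the pull direction, 44 mm across, 44 mm tall (76 to 120 mm above the worktop, this point at 98 mm); it stands clear of all else on a short neck and moves with the jaw
- jaw_pointer (a point): tip of the black pointer line (3 mm wide) on top of the jaw's right-hand (vice -y) end, 70 mm above the worktop; moves with the jaw. Jaw closed: vice x = +55 mm, y = -57 mm
- mark_line (a point): the tip of the red index fin (3 mm wide) that faces the pointer, 70 mm above the worktop, on a red rider set somewhere along the brass rail at the vice's right-hand side (vice y = -57 mm), 25 to 68 mm from the closed pointer towards vice -x. Axes as the vice's. Jaw is at the mark when the pointer has the same vice x. The rider sits with a stiff friction of 8 N and is not to be shifted
- spray_can: yellow and grey spray can, 52 mm wide, fixed upright in a dark stand (foot 84 x 90 x 10 mm) on the left of the vice; origin on the worktop under the can's axis; its nozzle points along its own -y, at the guide rods. An 8 mm upright stands 36 mm behind the axis (own +y), 113 mm high
- spray_cap_top (a point): centre of the flat top of the can's red round nozzle cap, 24 mm wide, 16 mm tall; 154 mm above the worktop when up; moves with the cap
- spray_cap (a joint): travel of the nozzle cap: 0 up, grows as it is pressed straight down, 0.006 m fully down. Sprung: about 1.2 N to start, 4.8 N fully down; springs up by itself. It sprays from 0.0035 on
- test_bar: bystander, loose: cream cast test bar, 62 x 215 x 20 mm, lying to the right; origin at the centre of its underside; leave it alone
- small_bar: bystander, loose: small cream cast sample bar, 44 x 98 x 16 mm, lying near the front edge to the right; origin at the centre of its underside; leave it alone
- cup: bystander, loose: white mixing cup, 79 mm wide, 88 mm tall, to the right; origin at the centre of its underside; leave it alone
- spirit: bystander, loose: white bottle with a blue label, 62 mm wide, 159 mm tall, to the left; origin at the centre of its underside; leave it alone

How it is judged:
On the way, in this order (a step that is already met when the one before it is completed fails the run):
1. the spray cap is pressed down (more than 3.5 mm) while the jaw is shut (value of joint spray_cap above 0.0035 m and x of jaw_pointer in the frame of vice above 0.05 m), for 0.1 s.
2. the cap is let up again, the jaw still shut (value of joint spray_cap below 0.0015 m and x of jaw_pointer in the frame of vice above 0.05 m), for 0.1 s.
3. the jaw is drawn out to the mark by the fingers (x of jaw_pointer in the frame of mark_line between -0.005 and 0.005 m and contact force between the fingers and jaw above 3 N), for 0.3 s.
At the end, for the whole second after the job is handed in: The jaw's pointer is within 5 mm of the red mark along the pull direction and still (under 10 mm/s), the fingers are holding the jaw (more than 3 N of contact), and the spray cap is up (within 1.5 mm) (all of step 3 and linear speed of jaw below 0.01 m/s and value of joint spray_cap below 0.0015 m); the arm keeps its last pose, push and grip.
It fails at once if the red mark is shifted by more than 4 mm (distance of mark_line from where it was at the start of the episode above 0.004 m).
It fails at once if a bystander is moved by more than 20 mm (distance of any of test_bar, small_bar, cup, spirit from where it was at the start of the episode above 0.02 m).
It also fails if it takes over 40 s, if anything falls off the work surface, if the arm or the gripper's body presses on something with over 40 N, if the wrist force passes 120 N, or if a joint passes its speed limit or range.

## Working session

There is one attempt and no reset: what is moved stays moved. The work goes in short steps, Python scripts to look and compute and a shell command to move; the robot and the scene stay as the last step left them, time stands still between calls to the robot, and variables do not carry over. Pictures are saved under pics/ and viewed, at most 10 in all, crops included, and the job is handed in when it is done.

```bash
mkdir -p pics; cat > h.py <<'E'
import numpy as np,cv2,pickle
from scipy.spatial.transform import Rotation as R
from plant import get_state, read_camera, ctrl
def snap(n,f):
    c=read_camera(n); cv2.imwrite(f'pics/{f}.png',c['frame']); pickle.dump(c,open(f'{f}.pkl','wb')); return c
def load(f): return pickle.load(open(f+'.pkl','rb'))
def ray(c,u,v):
    f=200/np.tan(np.radians(c['vfov'])/2)
    return R.from_quat(c['orientation']).apply([(u-c['cx'])/f,(v-c['cy'])/f,1.])
def pz(c,u,v,z):  # pixel at known height
    d=ray(c,u,v);o=np.array(c['origin']);return o+d*(z-o[2])/d[2]
def pd(c,u,v):
    return np.array(c['origin'])+ray(c,u,v)*c['range_z'][int(round(v)),int(round(u))]
E
python3 - <<'E'
from h import *
for n in('top','side'):
    c=snap(n,n+'0');print(n,c['vfov'],c['cx'],c['cy'],c['origin'],c['orientation'])
s=get_state();print(s)
E
```

```text
top 53.911155077551335 319.32269714749145 198.77719815704546 [ 0.25623412 -0.01704408  1.33790383] [ 0.70541597 -0.70262989  0.06571623 -0.06618856]
side 46.91757748361445 323.2451917549411 193.00867075921033 [-0.10187461 -1.11202065  1.11954798] [ 0.87169616 -0.22463034  0.09886905 -0.42416025]
{'time': 0.1, 'qpos': array([ 1.14098650e+00,  2.87114200e-01,  1.57802321e+00,  2.35503856e-05,
        1.27857405e+00, -1.50035020e-01]), 'dq': array([-0.00269419, -0.00334513, -0.00399339,  0.00034824,  0.00098842,
       -0.00037313]), 'joint_efforts': array([ 7.03816841e-04, -4.07296586e+01, -2.93697363e+01, -1.53289088e-04,
        3.44642074e-03, -9.07711986e-07]), 'eef_pos': array([0.1861099 , 0.64816395, 0.1999648 ]), 'tcp_rot': array([ 1.39434910e-01,  9.90230672e-01, -1.01196836e-03, -3.13662128e-04]), 'contact_force': array([-0.21599152,  0.48832785, -0.32845352]), 'wrist_torque': array([ 0.03140746,  0.02401655, -0.00311728]), 'finger_force': 0.0, 'opening': 1.002906162620853}
```

View pics/top0.png

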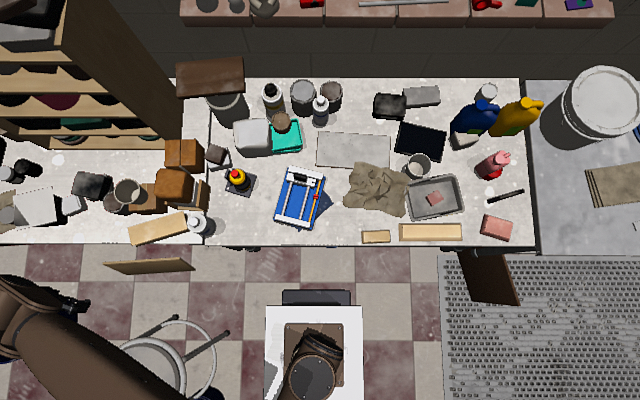

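View pics/side0.png

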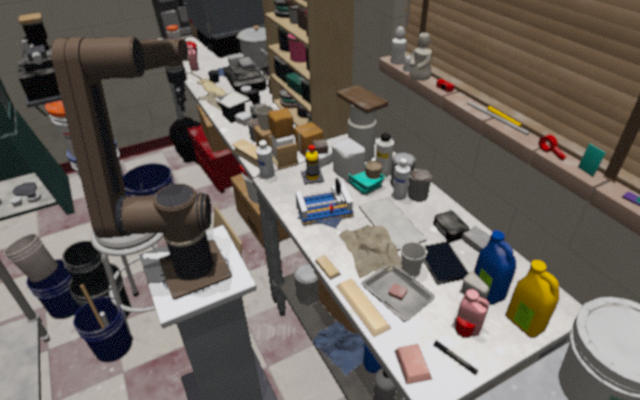

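The top view shows the vice around (300,197), the red cap at about (237,176), and the spirit bottle at (197,224). I'll enlarge both views.

```bash
python3 - <<'E'
from h import *
a=load('top0')['frame'][155:240,215:345]; b=load('side0')['frame'][140:225,285:365]
cv2.imwrite('pics/topc.png',cv2.resize(a,None,fx=6,fy=6,interpolation=cv2.INTER_CUBIC))
cv2.imwrite('pics/sidec.png',cv2.resize(b,None,fx=7,fy=7,interpolation=cv2.INTER_CUBIC))
E
```

```text
(no output)
```

View pics/topc.png

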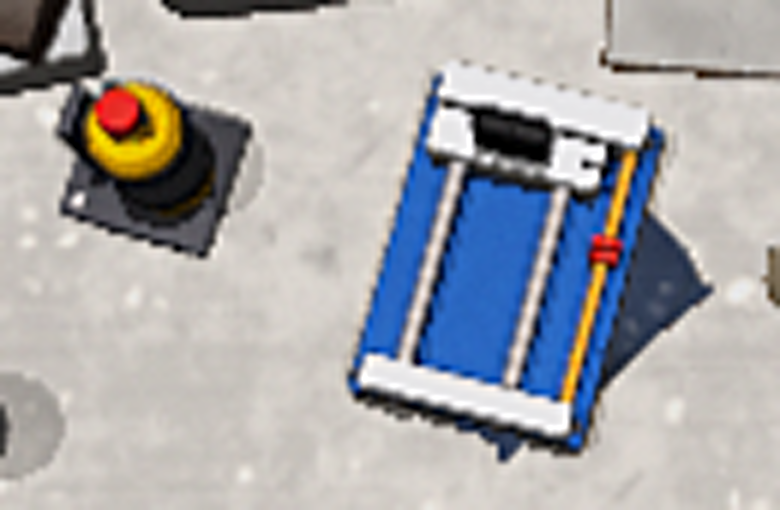

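View pics/sidec.png

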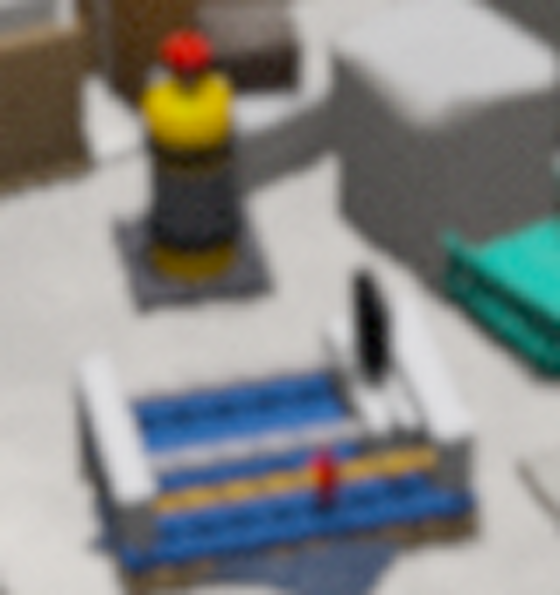

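Crop pixels read from topc:
- cap top (118,112)
- base plate corners: bottom left (352,383), bottom right (578,447), top right (660,132), top left (437,75)
- pointer (592,162)
- red rider (605,250)
- handle top (513,125)

```bash
python3 - <<'E'
from h import *
c=load('top0')
def P(x,y,z): return pz(c,215+(x+.5)/6-.5,155+(y+.5)/6-.5,z)[:2]
bl,br,tr,tl=[P(x,y,.03) for x,y in((352,383),(578,447),(660,132),(437,75))]
print('corners',bl,br,tr,tl,'sides',np.linalg.norm(bl-br),np.linalg.norm(tr-br),np.linalg.norm(tl-bl))
m=np.array([[-.095,.060],[-.095,-.076],[.095,-.076]]);w=np.array([bl,br,tr])
mc=m-m.mean(0);wc=w-w.mean(0)
a=np.arctan2((mc[:,0]*wc[:,1]-mc[:,1]*wc[:,0]).sum(),(mc*wc).sum())
Rm=np.array([[np.cos(a),-np.sin(a)],[np.sin(a),np.cos(a)]]);o=w.mean(0)-Rm@m.mean(0)
print('yaw',np.degrees(a),'o',o,'res',(w-o)@Rm-m)
for n,q in dict(ptr=P(592,162,.07),mark=P(605,250,.07),hand=P(513,122,.12),cap=P(118,112,.154)).items(): print(n,q,(q-o)@Rm)
print('depth z cap',pd(c,215+118/6,155+112/6), 'handle',pd(c,215+513/6,155+122/6),'mark',pd(c,215+605/6,155+250/6))
# red rider by colour in both views
for n in('top0','side0'):
    c=load(n);h=cv2.cvtColor(c['frame'],cv2.COLOR_BGR2HSV);mk=((h[...,0]<8)|(h[...,0]>172))&(h[...,1]>170)&(h[...,2]>70)
    k,l,st,ce=cv2.connectedComponentsWithStats(mk.astype(np.uint8))
    for i in range(1,k):
        u,v=ce[i]
        if 220<u<370 and 130<v<230: print(n,ce[i],st[i],pz(c,u,v,.07 if (u>280 and n=='top0') or v>180 else .154), pd(c,u,v))
E
```

```text
corners [0.43582397 0.13854494] [0.40044766 0.01196245] [ 0.58078855 -0.03335842] [0.61387686 0.09443215] sides 0.1314329060675278 0.18594842558309202 0.18343601193230813
yaw -14.439993663529226 o [0.51066691 0.06085095] res [[ 0.00314716 -0.0034237 ]
 [ 0.00045378  0.00117099]
 [-0.00360094  0.00225271]]
ptr [0.55369949 0.00460975] [ 0.0556978  -0.04373365]
mark [ 0.50428593 -0.00284666] [ 0.00970461 -0.06327657]
hand [0.56361584 0.04588402] [ 0.05500848 -0.00129046]
cap [0.55955847 0.24840893] [0.00057647 0.19382479]
depth z cap [0.55889436 0.24763682 0.15140461] handle [0.56341843 0.04477235 0.11536467] mark [ 0.50521271 -0.00410291  0.0580962 ]
top0 [234.14634146 173.14634146] [231 170   7   7  41] [0.55988847 0.24874514 0.154     ] [0.55985911 0.24871944 0.15411447]
top0 [315.26315789 196.26315789] [313 194   5   5  19] [ 0.50423991 -0.00234264  0.07      ] [ 0.5066047  -0.00220246  0.05791024]
side0 [311.02857143 147.08571429] [308 144   7   7  35] [0.55771475 0.24428812 0.154     ] [0.5599436  0.24887127 0.15073728]
side0 [241.22727273 168.18181818] [239 165   6   8  22] [0.27245377 0.24562676 0.154     ] [ 0.47347914  0.97472342 -0.36452772]
side0 [331.14285714 207.28571429] [330 206   3   4   7] [ 0.49748751 -0.02183079  0.07      ] [ 0.50570707 -0.00688009  0.05560666]
```

Measurements are consistent: the cap sits at z 0.154, the pointer at vice x≈+55 mm, and the mark at about +10 mm. Next I'll move above the cap with the fingers shut, turning the tool to the vice direction on the way.

```bash
python3 -m crank '[[[0,0,-40],0,255],[[-30,-18,-70],8,255],[[-70,-42,-70],16,255],[[-110,-66,-70],24,255],[[-150,-90,-70],32,255],[[-190,-114,-70],40,255],[[-230,-138,-70],48,255],[[-270,-162,-70],56,255],[[-310,-186,-70],64,255],[[-350,-210,-70],72,255]]' 40
cat >> h.py <<'E'
def to(x,y,z,deg=None):
    s=get_state();r=R.from_quat(s['tcp_rot']);d=np.array([x,y,z])-s['eef_pos']
    Y=r.apply([0,1,0]);print('eef',s['eef_pos'].round(4),'F',np.round(s['contact_force'],1),'tool shift mm',(r.inv().apply(d)*1000).round(1),'y-axis deg',np.degrees(np.arctan2(Y[1],Y[0])).round(1),'t',s['time'],'op',round(s['opening'],2),'ff',s['finger_force'])
E
python3 -c "
from h import *
to(.5595,.2485,.17);print(get_state()['qpos'])"
```

```text
time: 1.1
eef_pos: [0.4655, 0.3486, 0.2707]
tcp_rot: [0.697, 0.717, -0.0, -0.0]
contact_force: [1.0, 0.9, -0.3]
opening: -0.002
finger_force: 0.0
eef [0.4655 0.3486 0.2707] F [ 1.   0.9 -0.3] tool shift mm [-102.7   91.2  100.7] y-axis deg 1.6 t 1.1 op -0.0 ff 0.0
[4.68318507e-01 3.53715226e-02 1.73359049e+00 2.33883441e-05
 1.37335477e+00 4.39637330e-01]
```

```bash
python3 -m crank '[[[-35,30,10],8,255],[[-70,60,30],16,255],[[-103,91,50],16,255],[[-103,91,75],16,255],[[-103,91,85],16,255],[[-103,91,88],16,255]]'; python3 - <<'E'
from h import *
to(.5595,.2485,.154)
c=snap('top','top1');d=snap('side','side1')
a=c['frame'][140:220,200:300];b=d['frame'][110:190,270:370]
cv2.imwrite('pics/press.png',np.hstack([cv2.resize(x,(400,320),interpolation=cv2.INTER_CUBIC) for x in(a,b)]))
E
```

```text
time: 1.7
eef_pos: [0.5578, 0.2503, 0.181]
tcp_rot: [0.788, 0.615, -0.002, -0.001]
contact_force: [0.8, 0.3, -0.8]
opening: -0.002
finger_force: 0.0
eef [0.5578 0.2503 0.181 ] F [ 0.8  0.3 -0.8] tool shift mm [-1.3  2.1 27. ] y-axis deg -14.0 t 1.7 op -0.0 ff 0.0
```

View pics/press.png

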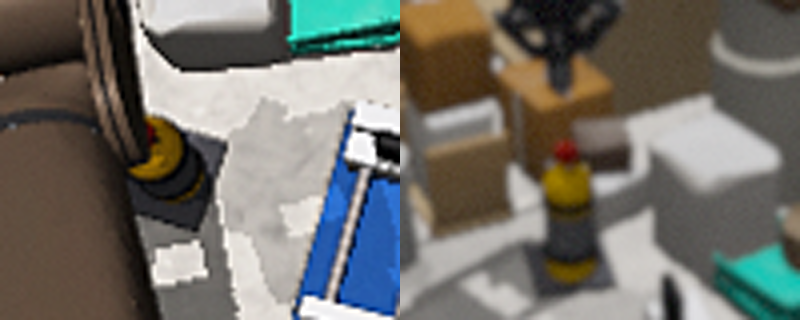

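The right-hand view shows the finger tips at about (566,97), straight over the red cap at (566,140). I'll project the points to check the gap.

```bash
python3 - <<'E'
from h import *
c=load('side1');f=200/np.tan(np.radians(c['vfov'])/2)
def pr(p):
    q=R.from_quat(c['orientation']).inv().apply(np.array(p)-c['origin']);return q[0]/q[2]*f+c['cx'],q[1]/q[2]*f+c['cy']
for p in([.5578,.2503,.181],[.5578,.2503,.194],[.5595,.2485,.154]):
    u,v=pr(p);print((u-270)*4+400,(v-110)*4)
for v in range(130,150): print(v,c['frame'][v,311],c['range_z'][v,311].round(3),pd(c,311,v).round(3))
E
```

```text
560.3545537514419 121.57448454486337
559.8658059970437 109.94038673611419
563.7654440499252 145.79754210172166
130 [48 50 51] 1.731 [0.559 0.241 0.232]
131 [54 54 58] 1.727 [0.556 0.236 0.23 ]
132 [68 73 80] 1.724 [0.554 0.231 0.229]
133 [ 80  92 110] 1.731 [0.555 0.234 0.223]
134 [ 73 100 129] 1.74 [0.557 0.239 0.215]
135 [ 58  95 131] 1.933 [0.629 0.387 0.112]
136 [ 34  77 112] 1.937 [0.63  0.388 0.106]
137 [33 65 94] 1.94 [0.629 0.388 0.101]
138 [34 64 92] 1.948 [0.631 0.392 0.094]
139 [28 61 88] 1.938 [0.626 0.382 0.095]
140 [26 57 86] 1.95 [0.629 0.389 0.086]
141 [20 54 84] 1.947 [0.627 0.384 0.084]
142 [31 58 85] 1.957 [0.629 0.39  0.076]
143 [30 57 83] 1.953 [0.627 0.384 0.074]
144 [21 49 92] 1.951 [0.625 0.381 0.072]
145 [ 19  40 113] 1.955 [0.625 0.381 0.067]
146 [  7  27 120] 1.789 [0.562 0.253 0.153]
147 [ 11  21 115] 1.786 [0.559 0.248 0.152]
148 [ 4  7 94] 1.777 [0.555 0.239 0.153]
149 [ 0  4 80] 1.767 [0.55  0.23  0.156]
```

```bash
python3 -m crank '[[[-1,2,10],0,255],[[-1,2,18],0,255],[[-1,2,20],0,255],[[-1,2,22],0,255],[[-1,2,22],0,255]]'; python3 - <<'E'
from h import *
to(.5595,.2485,.150)
d=snap('side','side2')
c=d
for u in(308,309,310,311,312,313): print(u,[(v,d['frame'][v,u].tolist(),pd(c,u,v)[2].round(3)) for v in range(136,147)])
E
```

```text
time: 2.3
eef_pos: [0.5608, 0.2491, 0.161]
tcp_rot: [0.788, 0.616, -0.0, -0.0]
contact_force: [-0.0, 0.1, 0.6]
opening: -0.006
finger_force: 0.0
eef [0.5608 0.2491 0.161 ] F [-0.   0.1  0.6] tool shift mm [-0.9 -1.1 11. ] y-axis deg -14.0 t 2.3 op -0.01 ff 0.0
308 [(136, [68, 81, 99], np.float64(0.206)), (137, [67, 79, 96], np.float64(0.202)), (138, [51, 68, 90], np.float64(0.099)), (139, [37, 63, 89], np.float64(0.102)), (140, [24, 58, 89], np.float64(0.1)), (141, [20, 55, 84], np.float64(0.089)), (142, [21, 57, 84], np.float64(0.084)), (143, [30, 58, 84], np.float64(0.078)), (144, [25, 54, 83], np.float64(0.078)), (145, [21, 53, 86], np.float64(0.07)), (146, [27, 46, 94], np.float64(0.069))]
309 [(136, [61, 62, 67], np.float64(0.204)), (137, [63, 65, 72], np.float64(0.206)), (138, [62, 66, 81], np.float64(0.2)), (139, [43, 63, 85], np.float64(0.099)), (140, [31, 58, 85], np.float64(0.095)), (141, [28, 58, 85], np.float64(0.087)), (142, [19, 53, 82], np.float64(0.082)), (143, [29, 58, 83], np.float64(0.077)), (144, [27, 56, 87], np.float64(0.073)), (145, [35, 55, 98], np.float64(0.0
[... 1134 characters left out ...]
64(0.092)), (141, [47, 67, 91], np.float64(0.083)), (142, [37, 61, 85], np.float64(0.08)), (143, [35, 59, 81], np.float64(0.075)), (144, [25, 49, 82], np.float64(0.072)), (145, [34, 51, 102], np.float64(0.06)), (146, [27, 34, 105], np.float64(0.154))]
313 [(136, [52, 56, 61], np.float64(0.205)), (137, [72, 74, 84], np.float64(0.201)), (138, [88, 92, 100], np.float64(0.197)), (139, [80, 91, 105], np.float64(0.193)), (140, [75, 88, 103], np.float64(0.088)), (141, [73, 85, 103], np.float64(0.083)), (142, [66, 77, 96], np.float64(0.09)), (143, [62, 71, 88], np.float64(0.075)), (144, [56, 63, 90], np.float64(0.063)), (145, [49, 59, 98], np.float64(0.064)), (146, [41, 47, 101], np.float64(0.153))]
```

```bash
python3 -m crank '[[[-1,-1,3],0,255],[[-1,-1,6],0,255],[[-1,-1,8],0,255],[[-1,-1,9],0,255],[[-1,-1,10],0,255],[[-1,-1,10],0,255]]'; python3 - <<'E'
from h import *
to(.5595,.2485,.150)
d=snap('side','side3')
for u in(309,311,313): print(u,[(v,d['frame'][v,u].tolist(),pd(d,u,v).round(3).tolist()) for v in range(139,148)])
E
```

```text
time: 2.95
eef_pos: [0.5597, 0.2482, 0.151]
tcp_rot: [0.788, 0.615, -0.0, -0.0]
contact_force: [0.1, -0.1, -0.3]
opening: -0.001
finger_force: 0.0
eef [0.5597 0.2482 0.151 ] F [ 0.1 -0.1 -0.3] tool shift mm [ 0.2 -0.2  1. ] y-axis deg -14.0 t 2.95 op -0.0 ff 0.0
309 [(139, [53, 57, 64], [0.549, 0.242, 0.194]), (140, [50, 62, 73], [0.548, 0.239, 0.192]), (141, [39, 59, 81], [0.617, 0.383, 0.088]), (142, [30, 55, 81], [0.619, 0.387, 0.08]), (143, [31, 56, 85], [0.619, 0.388, 0.075]), (144, [31, 56, 88], [0.618, 0.387, 0.071]), (145, [34, 55, 96], [0.617, 0.384, 0.068]), (146, [27, 45, 100], [0.618, 0.387, 0.061]), (147, [26, 35, 100], [0.552, 0.25, 0.153])]
311 [(139, [56, 56, 56], [0.555, 0.236, 0.196]), (140, [61, 64, 67], [0.556, 0.238, 0.19]), (141, [43, 55, 73], [0.558, 0.242, 0.183]), (142, [41, 62, 82], [0.628, 0.387, 0.077]), (143, [29, 57, 84], [0.628, 0.388, 0.072]), (144, [29, 52, 87], [0.627, 0.387, 0.068]), (145, [24, 41, 100], [0.626, 0.384, 0.065]), (146, [24, 33, 106], [0.564, 0.257, 0.15]), (147, [0, 10, 97], [0.559, 0.247, 0.153])]
313 [(139, [75, 77, 84], [0.563, 0.236, 0.193]), (140, [87, 92, 101], [0.562, 0.233, 0.191]), (141, [84, 90, 99], [0.563, 0.235, 0.185]), (142, [74, 83, 99], [0.625, 0.362, 0.092]), (143, [56, 70, 89], [0.634, 0.38, 0.075]), (144, [49, 65, 87], [0.635, 0.383, 0.068]), (145, [48, 60, 98], [0.632, 0.378, 0.066]), (146, [43, 48, 103], [0.569, 0.25, 0.152]), (147, [24, 21, 93], [0.566, 0.244, 0.152])]
```

No contact at TCP z 0.151. The picture puts the real finger tips about 30 mm above the reported TCP, so I'll go on down and watch the force.

```bash
python3 -m crank '[[[0,0,4],0,255],[[0,0,8],0,255],[[0,0,12],0,255],[[0,0,15],0,255],[[0,0,18],0,255],[[0,0,20],0,255],[[0,0,20],0,255]]'; python3 - <<'E'
from h import *
to(.5595,.2485,.150)
d=snap('side','side4')
for u in(309,311,313): print(u,[(v,d['frame'][v,u].tolist(),pd(d,u,v).round(3).tolist()) for v in range(142,151)])
E
```

```text
time: 3.7
eef_pos: [0.5595, 0.2482, 0.1308]
tcp_rot: [0.788, 0.615, -0.0, -0.0]
contact_force: [-0.8, 0.4, 0.7]
opening: -0.007
finger_force: 0.0
eef [0.5595 0.2482 0.1308] F [-0.8  0.4  0.7] tool shift mm [  0.3  -0.1 -19.2] y-axis deg -14.0 t 3.7 op -0.01 ff 0.0
309 [(142, [45, 41, 43], [0.549, 0.242, 0.181]), (143, [58, 58, 61], [0.548, 0.241, 0.177]), (144, [60, 62, 68], [0.549, 0.244, 0.171]), (145, [51, 57, 71], [0.551, 0.248, 0.164]), (146, [38, 48, 75], [0.613, 0.377, 0.068]), (147, [22, 36, 80], [0.552, 0.251, 0.152]), (148, [15, 27, 76], [0.551, 0.249, 0.149]), (149, [20, 33, 79], [0.546, 0.239, 0.152]), (150, [36, 59, 93], [0.547, 0.241, 0.146])]
311 [(142, [54, 51, 51], [0.557, 0.24, 0.18]), (143, [53, 49, 52], [0.554, 0.236, 0.178]), (144, [59, 59, 58], [0.555, 0.237, 0.173]), (145, [54, 55, 65], [0.554, 0.237, 0.169]), (146, [32, 30, 67], [0.554, 0.236, 0.165]), (147, [21, 23, 84], [0.56, 0.25, 0.15]), (148, [3, 0, 83], [0.554, 0.237, 0.155]), (149, [6, 15, 80], [0.553, 0.235, 0.152]), (150, [18, 32, 80], [0.552, 0.234, 0.148])]
313 [(142, [58, 54, 58], [0.561, 0.232, 0.183]), (143, [61, 60, 65], [0.562, 0.234, 0.177]), (144, [69, 69, 74], [0.563, 0.236, 0.171]), (145, [63, 66, 78], [0.562, 0.234, 0.168]), (146, [46, 49, 81], [0.56, 0.231, 0.166]), (147, [30, 34, 89], [0.565, 0.242, 0.153]), (148, [0, 8, 79], [0.566, 0.244, 0.148]), (149, [11, 20, 77], [0.56, 0.233, 0.151]), (150, [10, 31, 71], [0.562, 0.236, 0.144])]
```

```bash
python3 -m crank '[[[0,0,3],0,255],[[0,0,6],0,255],[[0,0,8],0,255],[[0,0,8],0,255]]'; python3 -m crank '[[[0,0,1],0,255],[[0,0,2],0,255],[[0,0,2],0,255]]'
```

```text
time: 4.15
eef_pos: [0.5597, 0.2482, 0.1231]
tcp_rot: [0.788, 0.615, -0.0, -0.0]
contact_force: [-0.9, -0.1, 2.3]
opening: 0.003
finger_force: 0.8
time: 4.45
eef_pos: [0.5598, 0.2483, 0.1215]
tcp_rot: [0.788, 0.615, 0.0, 0.0]
contact_force: [-0.7, 0.8, 2.4]
opening: 0.002
finger_force: 1.3
```

```bash
python3 -m crank '[[[0,0,1],0,255],[[0,0,2],0,255],[[0,0,2],0,255],[[0,0,2],0,255]]'; python3 -m crank '[[[0,0,1],0,255],[[0,0,1],0,255],[[0,0,1],0,255]]'
```

```text
time: 4.85
eef_pos: [0.5598, 0.2483, 0.1195]
tcp_rot: [0.788, 0.615, 0.0, 0.0]
contact_force: [-1.6, -1.2, 4.1]
opening: -0.001
finger_force: 1.9
time: 5.15
eef_pos: [0.5598, 0.2483, 0.1184]
tcp_rot: [0.788, 0.615, 0.0, 0.0]
contact_force: [-0.6, -0.0, 4.9]
opening: -0.003
finger_force: 2.2
```

```bash
python3 -m crank '[[[0,0,1],0,255],[[0,0,1],0,255],[[0,0,1],0,255]]'
```

```text
time: 5.45
eef_pos: [0.5598, 0.2483, 0.1179]
tcp_rot: [0.788, 0.615, 0.0, 0.0]
contact_force: [-3.0, -0.6, 6.9]
opening: -0.0
finger_force: 3.3
```

The cap has bottomed: 6.9 N and rising stiffly at TCP 0.118, so the true tips are about 30 mm above the reported TCP. Now I'll let it up, lift clear and go above the handle.

```bash
python3 -m crank '[[[0,0,-10],0,255],[[0,0,-14],0,255],[[0,0,-16],0,255],[[0,0,-40],0,255],[[0,0,-80],0,255],[[-20,0,-90],0,0],[[-60,0,-90],0,0],[[-100,0,-90],0,0],[[-140,0,-90],0,0],[[-160,0,-90],0,0]]';python3 - <<'E'
from h import *
to(.5636,.0459,.15)
c=snap('top','top5');d=snap('side','side5')
a=c['frame'][150:235,250:350];b=d['frame'][130:225,280:375]
cv2.imwrite('pics/m5.png',np.hstack([cv2.resize(x,(400,400*x.shape[0]//x.shape[1]),interpolation=cv2.INTER_CUBIC)[:340] for x in(a,b)]))
for u in (310,311,312):
  h=[pd(d,u,v) for v in (145,146,147,148)];print([x.round(3).tolist() for x in h])
E
```

```text
time: 6.45
eef_pos: [0.5199, 0.0907, 0.2065]
tcp_rot: [0.789, 0.615, -0.001, -0.0]
contact_force: [-0.1, -0.0, 0.4]
opening: 0.844
finger_force: 0.0
eef [0.5199 0.0907 0.2065] F [-0.1 -0.   0.4] tool shift mm [-32.7  53.4  56.5] y-axis deg -14.1 t 6.45 op 0.84 ff 0.0
[[0.478, 0.088, 0.275], [0.476, 0.084, 0.273], [0.477, 0.087, 0.268], [0.478, 0.089, 0.262]]
[[0.629, 0.391, 0.06], [0.562, 0.253, 0.153], [0.556, 0.241, 0.157], [0.554, 0.238, 0.155]]
[[0.631, 0.384, 0.063], [0.567, 0.255, 0.15], [0.564, 0.248, 0.15], [0.561, 0.243, 0.15]]
```

View pics/m5.png

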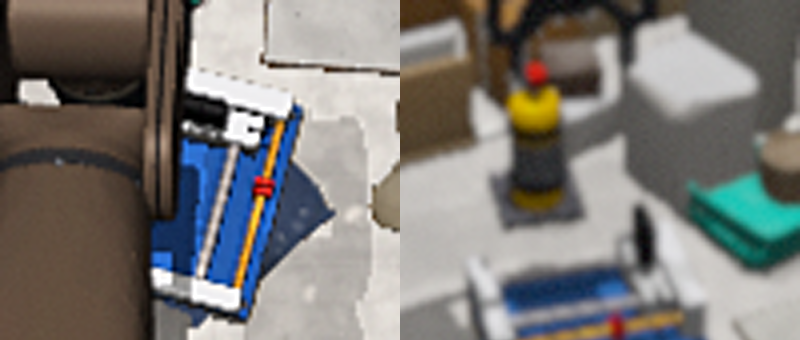

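The cap is back up (top at about z 0.153) and the pointer and red rider are clear. I'll shift over the handle and descend open.

```bash
python3 -m crank '[[[-20,30,0],0,0],[[-33,53,10],0,0],[[-33,53,40],0,0],[[-33,53,55],0,0],[[-33,53,57],0,0]]';python3 - <<'E'
from h import *
to(.5636,.0459,.054)
d=snap('side','side6')
b=d['frame'][150:235,290:390]
cv2.imwrite('pics/m6.png',cv2.resize(b,None,fx=6,fy=6,interpolation=cv2.INTER_CUBIC))
E
```

```text
time: 7.05
eef_pos: [0.5621, 0.0492, 0.1467]
tcp_rot: [0.788, 0.616, -0.002, -0.002]
contact_force: [-0.4, 0.3, -0.3]
opening: 0.999
finger_force: 0.0
eef [0.5621 0.0492 0.1467] F [-0.4  0.3 -0.3] tool shift mm [-2.8  2.8 92.7] y-axis deg -14.0 t 7.05 op 1.0 ff 0.0
```

View pics/m6.png

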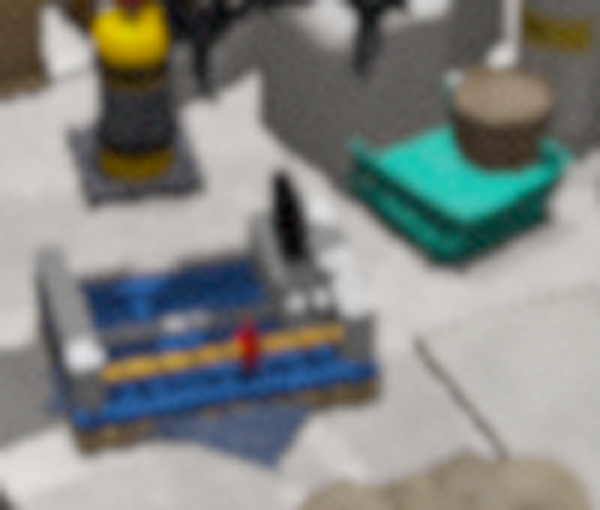

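The finger tips at (205,85) and (367,65) straddle the handle, whose top is at (283,175). I'll descend.

```bash
python3 -m crank '[[[-2,2,25],0,0],[[-2,2,50],0,0],[[-2,2,70],0,0],[[-2,2,82],0,0],[[-2,2,90],0,0],[[-2,2,92],0,0],[[-2,2,92],0,0]]';python3 - <<'E'
from h import *
to(.5636,.0459,.054)
d=snap('side','side7')
b=d['frame'][160:225,300:365]
cv2.imwrite('pics/m7.png',cv2.resize(b,None,fx=8,fy=8,interpolation=cv2.INTER_CUBIC))
E
```

```text
time: 7.8
eef_pos: [0.5664, 0.0459, 0.059]
tcp_rot: [0.788, 0.616, 0.0, 0.0]
contact_force: [0.8, 0.6, 0.5]
opening: 1.0
finger_force: 0.0
eef [0.5664 0.0459 0.059 ] F [0.8 0.6 0.5] tool shift mm [-0.6 -2.8  5. ] y-axis deg -14.0 t 7.8 op 1.0 ff 0.0
```

View pics/m7.png

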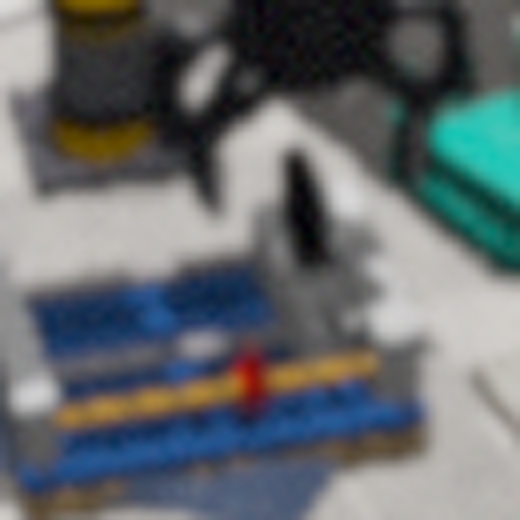

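The left finger tip at (213,205) is about mid-handle; the handle spans rows 155 to 255. I'll go a few mm lower, then close.

```bash
python3 -m crank '[[[0,-3,3],0,0],[[0,-3,6],0,60],[[0,-3,6],0,130],[[0,-3,6],0,200],[[0,-3,6],0,255],[[0,-3,6],0,255],[[0,-3,6],0,255],[[0,-3,6],0,255],[[0,-3,6],0,255]]' 60;python3 - <<'E'
from h import *
to(.5636,.0459,.054)
E
```

```text
time: 8.75
eef_pos: [0.5625, 0.0466, 0.0525]
tcp_rot: [0.788, 0.615, -0.0, -0.0]
contact_force: [-4.9, -1.0, 4.3]
opening: 0.178
finger_force: 59.7
eef [0.5625 0.0466 0.0525] F [-4.9 -1.   4.3] tool shift mm [-0.4  1.2 -1.5] y-axis deg -14.1 t 8.75 op 0.18 ff 59.67705309391022
```

Gripped: the opening is 15 mm on the 16 mm handle. I'll draw it most of the way, then look.

```bash
python3 -m crank '[[[0,-5,0],0,255],[[0,-10,0],0,255],[[0,-16,0],0,255],[[0,-22,0],0,255],[[0,-28,0],0,255],[[0,-32,0],0,255],[[0,-35,0],0,255],[[0,-35,0],0,255],[[0,-35,0],0,255]]';python3 - <<'E'
from h import *
to(.5636,.0459,.054)
c=snap('top','top8');d=snap('side','side8')
a=c['frame'][165:225,275:335];b=d['frame'][175:225,310:360]
cv2.imwrite('pics/m8.png',np.hstack([cv2.resize(x,(400,400),interpolation=cv2.INTER_CUBIC) for x in(a,b)]))
E
```

```text
time: 9.65
eef_pos: [0.5308, 0.0547, 0.0525]
tcp_rot: [0.788, 0.615, 0.002, 0.002]
contact_force: [7.5, 0.3, -3.1]
opening: 0.178
finger_force: 59.0
eef [0.5308 0.0547 0.0525] F [ 7.5  0.3 -3.1] tool shift mm [-0.6 33.9 -1.3] y-axis deg -14.1 t 9.65 op 0.18 ff 58.96446883678436
```

View pics/m8.png

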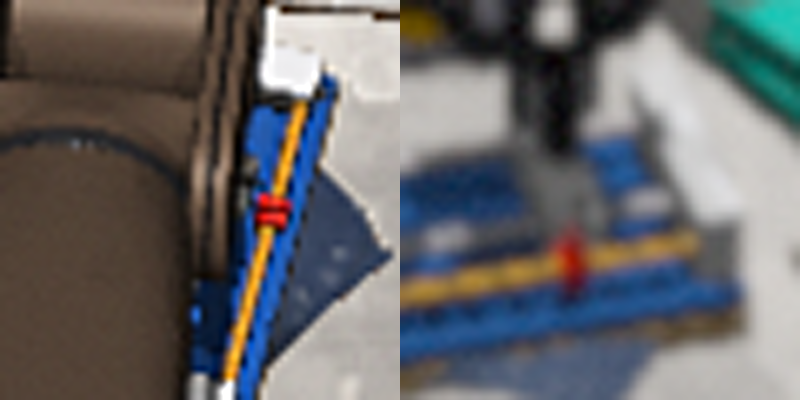

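The jaw is drawn 33 mm, and the 7.5 N pull matches the spring law. The pointer side in the top crop, about (250,170), is still short of the mark at (272,212). Original measurements put the travel at about 44.5 mm, so I'll go on by 12.

```bash
python3 -m crank '[[[0,-3,0],0,255],[[0,-6,0],0,255],[[0,-9,0],0,255],[[0,-11,0],0,255],[[0,-12,0],0,255],[[0,-12,0],0,255],[[0,-12,0],0,255]]';python3 - <<'E'
from h import *
to(.5636,.0459,.054)
c=snap('top','top9');d=snap('side','side9')
c0=load('top0')
K=lambda a:cv2.resize(a,(390,390),interpolation=cv2.INTER_CUBIC)
cv2.imwrite('pics/m9.png',np.hstack([K(c['frame'][180:206,302:328]),K(d['frame'][190:216,318:344])]))
for n in('top0','top9','side0','side9'):
    q=load(n);h=cv2.cvtColor(q['frame'],cv2.COLOR_BGR2HSV);mk=((h[...,0]<8)|(h[...,0]>172))&(h[...,1]>170)&(h[...,2]>70)
    k,l,st,ce=cv2.connectedComponentsWithStats(mk.astype(np.uint8))
    for i in range(1,k):
        u,v=ce[i]
        if 300<u<345 and 185<v<215: print(n,ce[i],st[i][4])
E
```

```text
time: 10.45
eef_pos: [0.5197, 0.0575, 0.0525]
tcp_rot: [0.788, 0.615, 0.002, 0.002]
contact_force: [9.0, -1.2, -4.8]
opening: 0.178
finger_force: 59.3
eef [0.5197 0.0575 0.0525] F [ 9.  -1.2 -4.8] tool shift mm [-0.6 45.4 -1.2] y-axis deg -14.1 t 10.45 op 0.18 ff 59.262635707855225
top0 [315.26315789 196.26315789] 19
top9 [315.26315789 196.26315789] 19
side0 [331.14285714 207.28571429] 7
side9 [331.1 207.1] 10
```

View pics/m9.png

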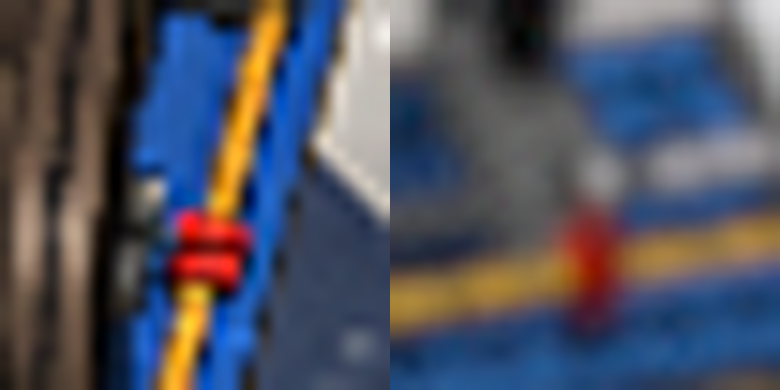

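The left view shows the jaw end spanning about (150,180) to (128,305), with the red rider at (209,250), so they are nearly level. I'll resolve the rest with depth data: vice x of each pixel on the jaw end and the rider.

```bash
python3 - <<'E'
from h import *
a=np.radians(-14.2);o=np.array([.51066691,.06085095]);Rm=np.array([[np.cos(a),-np.sin(a)],[np.sin(a),np.cos(a)]])
c=load('top9');fr=c['frame']
for v in range(190,203):
    s=[]
    for u in range(309,320):
        p=pd(c,u,v);q=(p[:2]-o)@Rm*1000;b,g,r=fr[v,u]
        s.append(f"{q[0]:4.0f},{q[1]:4.0f},{p[2]*1000:3.0f}{'R' if r>130 and g<70 else 'K' if max(b,g,r)<60 else 'W' if min(b,g,r)>90 else ' '}")
    print(v,' '.join(s))
d=load('side9')
print()
for v in range(200,213):
    s=[]
    for u in range(326,338):
        p=pd(d,u,v);q=(p[:2]-o)@Rm*1000;b,g,r=map(int,d['frame'][v,u])
        s.append(f"{q[0]:4.0f},{q[1]:4.0f},{p[2]*1000:3.0f}{'R' if r>2*g and r>2*b else ' '}")
    print(v,' '.join(s))
E
```

```text
190  -42, -64,405K  -30, -62,348    34, -41, 30    35, -44, 29    36, -48, 30    37, -51, 27    38, -54, 29    33, -59, 56    35, -62, 53    36, -65, 51    41, -67, 32 
191  -43, -64,397K  -32, -62,342K   23, -45, 70    25, -48, 64    33, -48, 29    34, -52, 27    34, -55, 32    31, -60, 52    31, -63, 52    32, -66, 54    37, -68, 32 
192  -45, -64,393K  -33, -62,334K   20, -45, 68W   21, -49, 67W   29, -49, 32    31, -52, 23    31, -56, 29    26, -61, 56    28, -64, 53    34, -66, 29    35, -69, 28 
193  -46, -65,390K  -35, -63,332K   18, -46, 62W   18, -49, 67W   26, -50, 26    26, -54, 32    28, -57, 26    23, -62, 56    25, -65, 53    30, -67, 31    31, -70, 28 
194  -47, -65,383K   12, -44, 71K   14, -47, 65    17, -50, 55    22, -51, 30    18, -56, 55R   19, -59, 58R -228,-138,1338    21, -66, 57    27, -67, 28    28, -71, 27 
195  -49, -65,377K    9, -45, 70K   10, -48, 71K   11, -51, 67    11, -55, 73    14, -57, 62R   13, -61, 73R   14, -64, 70R   15, -67, 71R   18, -70, 56R   24, -72, 31 
196  -50, -65,372K    6, -46, 69     7, -49, 69    15, -50, 31    15, -53, 33    11, 
[... 2789 characters left out ...]
  -0, -68, 51     3, -69, 51     8, -67, 48R    8, -79, 58R   13, -74, 53R   18, -69, 48    23, -65, 44    31, -49, 28    34, -53, 31    39, -46, 24 
210   -8, -70, 50    -4, -70, 49     0, -66, 45     9, -48, 28     6, -74, 50    10, -71, 46    14, -70, 45    17, -72, 46    26, -52, 27    29, -57, 31    33, -55, 28    36, -58, 30 
211   -5, -55, 32     0, -51, 28     3, -56, 31     7, -53, 27     6, -73, 45     9, -73, 44    13, -72, 42    18, -69, 38    24, -60, 29    27, -62, 30    30, -65, 33    34, -64, 31 
212   -6, -62, 33    -1, -57, 28     2, -58, 28     5, -63, 32     9, -62, 30    13, -59, 26    17, -59, 26    18, -68, 32    22, -67, 31    25, -71, 34    30, -67, 29    33, -69, 30
```

Both cameras agree. The pointer line (z≈70) is at vice x≈9–10 mm and the fin at z≈70 is at about 12–13 mm, so I've overshot by about 3 mm. Easing back 3 mm.

```bash
python3 -m crank '[[[0,1,0],0,255],[[0,2,0],0,255],[[0,3,0],0,255],[[0,3,0],0,255],[[0,3,0],0,255],[[0,3,0],0,255],[[0,3,0],0,255]]';python3 - <<'E'
from h import *
to(.5636,.0459,.054)
a=np.radians(-14.2);o=np.array([.51066691,.06085095]);Rm=np.array([[np.cos(a),-np.sin(a)],[np.sin(a),np.cos(a)]])
for n,us,vs in(('top',range(309,320),range(192,200)),('side',range(324,336),range(199,209))):
    F=[read_camera(n) for _ in range(6)];c=F[0]; c['range_z']=np.median([f['range_z'] for f in F],0)
    for v in vs:
        s=[]
        for u in us:
            p=pd(c,u,v);q=(p[:2]-o)@Rm*1000;b,g,r=map(int,c['frame'][v,u])
            s.append(f"{q[0]:4.0f},{q[1]:4.0f},{p[2]*1000:3.0f}{'R' if r>2*g and r>2*b else 'K' if max(b,g,r)<70 else ' '}")
        print(v,' '.join(s))
E
```

```text
time: 11.25
eef_pos: [0.5226, 0.0568, 0.0525]
tcp_rot: [0.788, 0.615, 0.002, 0.002]
contact_force: [9.2, -1.7, -4.2]
opening: 0.184
finger_force: 59.2
eef [0.5226 0.0568 0.0525] F [ 9.2 -1.7 -4.2] tool shift mm [-0.6 42.4 -1.2] y-axis deg -14.1 t 11.25 op 0.18 ff 59.15919899940491
192  -47, -65,403R  -35, -63,347K   20, -45, 68    22, -48, 64    29, -49, 30    29, -53, 32    31, -56, 30    27, -60, 52    27, -64, 56    33, -66, 31K   34, -69, 30 
193  -48, -65,398R  -36, -63,339K   17, -46, 66    18, -49, 66    26, -50, 31    26, -54, 32    28, -57, 29    24, -61, 52    24, -65, 55    30, -67, 32K   31, -70, 30 
194  -49, -66,392R  -38, -64,334K   13, -48, 73K   14, -51, 70    14, -54, 72    18, -56, 56R   19, -59, 58R   20, -63, 57R   21, -66, 55    27, -67, 30    28, -71, 30 
195  -51, -66,387K   10, -45, 66K   11, -48, 63    16, -49, 42K   12, -54, 66K   13, -58, 68R   13, -61, 72R   14, -64, 70R   14, -67, 72R   18, -70, 57    24, -72, 29 
196  -52, -66,383K    7, -46, 66     7, -49, 66    15, -50, 30    15, -53, 31K   11, -58, 59R   12, -61, 56R   12, -64, 61R   12, -68, 68R   1
[... 1672 characters left out ...]
  -0, -40, 47     1, -51, 56     4, -53, 57     8, -52, 55    11, -52, 54R   11, -69, 68R   14, -73, 71R   22, -54, 54    26, -53, 52    37, -26, 28 
206   -4, -22, 29K    0, -22, 28K   -1, -41, 44     1, -51, 51     4, -51, 51     6, -59, 57     9, -62, 58R   11, -69, 63R   12, -77, 70R   23, -52, 48    26, -55, 49    36, -32, 28 
207   -5, -28, 29    -1, -27, 28    -0, -39, 37     1, -51, 46     4, -51, 46     5, -61, 54     8, -66, 57R   11, -68, 58R   13, -74, 62R   18, -70, 58    23, -63, 51    27, -64, 52 
208   -7, -34, 30    -3, -33, 28    -0, -38, 31    -3, -65, 54     1, -63, 52     4, -65, 52     6, -72, 58R   10, -70, 55R   13, -73, 56R   18, -71, 54    23, -66, 49    25, -71, 52
```

The pointer (x≈12–13 mm) and the fin (x≈13 mm) now agree in both views. The jaw is steady, the grip is 59 N, and I'm handing in.

```bash
python3 -m crank '[[[0,0,0],0,255],[[0,0,0],0,255],[[0,0,0],0,255]]'; python3 -c "
from plant import ctrl
print(ctrl.sign_off())"
```

```text
time: 12.15
eef_pos: [0.5226, 0.0568, 0.0525]
tcp_rot: [0.788, 0.615, 0.002, 0.002]
contact_force: [9.1, -0.5, -4.7]
opening: 0.179
finger_force: 59.2
the job is handed in; nothing more can be done
None
```

I pressed the spray cap to its stop and let it up with the jaw shut, then drew the jaw out until its pointer lined up with the red mark to within about 1 mm in both camera views, and handed in at 12 s still holding the handle at 59 N; sign-off returned no verdict.

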